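Unload the battery test dock

TASK

Take the tested battery pack out of the dock: lift the hinged hold-down bar right up, slide the pack out of the dock's open front from beneath the bar and the rails, and set it down, without dropping it, upright, centred and square on the low rest plate, lengthwise along it. Then press the dock's spring plunger down to its stop and let it come up again, so that the dock is reset for the next pack; leave the bar standing open, and do not shift or tip the bin or the two bottles.

Things in the scene. Friction and masses are not known exactly. Their poses are not given: they have to be found in the camera images.
- dock: Fixed battery test dock, aluminium base plate 8 mm thick. Origin on the worktop below the middle of the bay; the open front (mouth) faces its -x, z up. Plate x -58 to +87, y -48 to +48 mm, plus an ear to y -106 (x -16 to +40) with the plunger. Back stop at x 52 to 60, 38 mm high. Two hinge cheeks x 61 to 83, y -18 to +18, 70 mm high. The bay's front half is flat: the pack's sides are free there.
- rail_front (a point): Midway between the front ends of the two grey side rails, at x +5, y 0, z 51.5 mm (rail top) in the dock's frame. Rails run x +5 to +50, inner faces y -34 and +34, outer -42 and +42. Lips jut inward to y -24 and +24 at z 46.5 to 51.5 over the pack's shoulders: it cannot be lifted until slid 45 mm or more towards -x.
- hold_bar (a joint): Angle of the hold-down bar, rad: 0 = down on the pack, grows as its front lifts, 1.57 upright, 1.75 end stop. Friction hinge (2 to 3 N at the grip): it stays where it is left. Steel bar 16 mm wide, 8 thick, along the dock's middle, at z 62 mm when down. A 30 mm wide tongue under it (dock x -45 to -38, down to z 46) stands in front of the pack's raised top and blocks it.
- bar_hinge (a point): Hinge axis of the bar (it lies along the dock's y), at x +72, y 0, z 62 mm in the dock's frame. Axes as the dock's.
- bar_grip (a point): Centre of the black grip roller on the free end of the bar, a cylinder of 22 mm diameter, 24 mm long along the dock's y, 140 mm from the hinge axis; at x -68, y 0, z 62 mm in the dock's frame when the bar is down. It can be pinched across its flat ends (fingers either side in the dock's y).
- pack: Black battery pack, 0.3 to 0.5 kg. Origin at the centre of its underside, z up, length along its y. Lower body 62 (x) by 100 (y) by 36 mm high; on it, centred, a raised top 40 (x) by 70 (y) mm from 36 to 48 mm height. It starts in the dock, underside 8 mm above the worktop, its y along the dock's x, its centre within 2 mm of the dock's origin.
- rest_plate: Low plate fixed to the worktop, 150 (its x) by 116 (its y) mm, aluminium edge with a black rubber top 6 mm above the worktop. Origin on the worktop below its centre. The pack's length goes along the plate's x, either way round.
- plunger_head (a point): Centre of the top face of the plunger's round steel head, 28 mm diameter, at x +12, y -80, z 52 mm in the dock's frame when up. It stands on the ear of the dock's base plate in a dark round housing 34 mm wide.
- plunger (a joint): Travel of the plunger, m: 0 = up, 0.010 = down at its stop. Spring: 3 N to start, 7 N at the stop; it comes up by itself.
- washer_bin: Small red parts bin, 107 (x) by 71 (y) by 50 mm high, loose. Origin at the centre of its underside. Bystander.
- oil_bottle: Small amber oil bottle, 32 mm diameter, 77 mm high, loose, standing near the dock's mouth on its +y side. Origin at the centre of its underside. Bystander.
- paint_bottle: Small blue bottle, 28 mm diameter, 61 mm high, loose, standing near the dock's mouth on its -y side. Origin at the centre of its underside. Bystander.
Mind the look-alikes: they are no part of the job. There is more than one size of the pack; the one meant has the size given above.

How it is judged:
On the way, in this order (a step that is already met when the one before it is completed fails the run):
1. the hold-down bar is lifted right up while the pack is still home in the dock (value of joint hold_bar above 1.3 rad and x of pack in the frame of dock above -0.015 m and z of pack in the frame of dock below 0.02 m), for 0.1 s.
2. the pack has slid out of the front, low along the dock, clear of the rails (x of pack in the frame of dock below -0.045 m and z of pack in the frame of dock below 0.035 m and y of pack in the frame of dock between -0.025 and 0.025 m), for 0.05 s.
3. the pack lies upright, centred and square on the rest plate, released (x of pack in the frame of rest_plate between -0.018 and 0.018 m and y of pack in the frame of rest_plate between -0.018 and 0.018 m and z of pack in the frame of rest_plate below 0.01 m and angle between the y axis of pack and the x axis of rest_plate, either way round below 0.18 rad and angle between pack's own z axis and vertical below 0.06 rad and contact force between the fingers and pack below 0.1 N and linear speed of pack below 0.02 m/s), for 0.2 s.
4. the plunger is pressed down to its stop (value of joint plunger above 0.0088 m), for 0.05 s.
At the end, for the whole second after the job is handed in: The pack lies flat, released and at rest on the rest plate, its centre within 18 mm of the plate's along each side and its length within 0.18 rad of the plate's; the bar stands open beyond 1.3 rad; the plunger, pressed to its stop after the pack was set down, is up again (within 2 mm) (all of step 3 and value of joint hold_bar above 1.3 rad and value of joint plunger below 0.002 m); the robot touches nothing.
It fails at once if the red parts bin is shifted by more than 20 mm or tipped over (distance of washer_bin from where it was at the start of the episode above 0.02 m or angle between washer_bin's own z axis and vertical above 0.3 rad).
It fails at once if the oil bottle is shifted by more than 20 mm or tipped over (distance of oil_bottle from where it was at the start of the episode above 0.02 m or angle between oil_bottle's own z axis and vertical above 0.3 rad).
It fails at once if the paint bottle is shifted by more than 20 mm or tipped over (distance of paint_bottle from where it was at the start of the episode above 0.02 m or angle between paint_bottle's own z axis and vertical above 0.3 rad).
It fails at once if the pack is dropped or thrown (moves faster than 0.45 m/s with no finger on it) (linear speed of pack above 0.45 m/s and contact force between the fingers and pack below 0.1 N).
It also fails if it takes over 61 s, if anything falls off the work surface, if the arm or the gripper's body presses on something with over 40 N, if the wrist force passes 120 N, or if a joint passes its speed limit or range.

ROBOT

A 7-joint arm with a two-finger parallel gripper is mounted at the origin on the work surface; the furniture and walls round the work are solid. World frame = base frame: x ahead of the robot, y to its left, z up, the work surface at z = 0. Lengths are in m, angles in rad, forces in N, time in s.
With the tool pointing down it reaches from about 0.4 to 0.875 m from the base axis. Payload 4.4 kg.
Tool frame: the origin (TCP) lies between the finger pads; the fingertips stand 11 mm ahead of it and the grasp point (between the pads) lies 8 mm behind it; z points along the fingers, y is the line along which they close (so a half turn about z gives the same grasp; the last joint's range is limited). The gripper opens to 85 mm and grips with 20 to 120 N. Pads are 22 mm wide; open, the fingers measure 114 mm over their backs; the gripper's body (76 mm by 85 mm) begins 54 mm behind the grasp point. The pads swing forward as they close: fully open they stand 13 mm farther back than shut.
Start: joints at [-1.195, 0.628, 0.038, 1.517, -0.027, 0.996, -0.02], TCP at [0.278, 0.588, 0.206] pointing down, gripper open.
Joint ranges: [-3.06, 3.06], [-0.37, 2.12], [-1.25, 1.32], [0.18, 2.47], [-1.1, 4.24], [0.23, 1.98], [-2.94, 2.94]. Speed limits (rad/s): [2.57, 2.57, 3.14, 3.14, 3.14, 3.14, 3.14].

INTERFACE

Orientations are given as a unit quaternion [w, x, y, z].
In Python, from cell import arm gives the robot as it stands.
- The arm moves only by the tool servo_tool, never from a script. Its argument "deltas" is text: rows parted by semicolons, each of 6 numbers parted by spaces: the shift along the tool's x, y, z in m, then the turn, a rotation vector about the tool's x, y, z in degrees. In form: x y z rx ry rz; .... A call has 1 to 20 rows; each row shifts and turns the commanded pose from where the row before left it, along the tool's axes as they then stand; what a row does not reach is not made up. A row lasts 1/10 s, in which the tool goes at most 50 mm and 8.59 degrees, less where a joint would pass 70% of its speed; a pose out of reach is approached as far as the arm can. A call is refused whole if a number of a shift passes 0.05 or a number of a turn 8.59, either way. A call with a gripper value outside its range is refused whole. "hand" is the opening in per cent of the stroke, from 0 (shut) to 100 (fully open), set as the call begins (left out, the last holds). The fingers move at their own pace and stop on an object; the grip force is fixed at half the most. Time passes only in rows, so rows that do not move let the fingers close. It gives the time, the measured TCP pose, the force, the opening and the grip force at its end, in the units of the state.
- arm.state(): the state, without advancing time (a new reading comes with each control period).
- arm.grab_frame(name): name is "scene" or "top"; returns a dict with "img" (384x512x3 uint8, red, green, blue), "K" (3x3 intrinsics, pixels), "R" (3x3) and "t" (3): a world point X has camera coordinates R X + t. Camera axes: x right, y down, z forward; pixel columns grow to the right and rows downward; lengths in m; the calibration is good to about 2 mm. A picture is of the moment at which its call begins. There is no depth.
- arm.sign_off(): hands the job in; it is judged then, once.
The state is a dict: "time": time; "q": joint angles; "joint_vel": joint speeds; "joint_torque": joint torques, N m; "tcp_pos": TCP position; "orientation": TCP orientation; "contact_force": force on the tool from outside, world axes, zero at the start; "wrist_torque": the same for the moment, N m; "opening": finger opening in m; "grasp_force": force on a finger pad.
Only numpy, scipy, OpenCV 4.12 (cv2) and the standard library are available. Lean on these libraries where they do the work, as an engineer would, in place of code of your own. Each camera call takes 0.05 s, during which the arm holds its last target. There are 200 camera calls.

## Working session

There is one attempt and no reset: what is moved stays moved. The work goes in short steps, Python scripts to look and compute and a tool call to move; the robot and the scene stay as the last step left them, time stands still between calls to the robot, and variables do not carry over. Pictures are saved under pics/ and viewed, at most 13 in all, crops included, and the job is handed in when it is done.

Besides the shell and the picture viewer there is one more tool, called as name(argument=value, ...) on one line, values as JSON. servo_tool: Moves the arm, as the interface text tells. Its arguments: {"type":"object","properties":{"deltas":{"type":"string"},"hand":{"type":"number"}},"required":["deltas"]}

```bash
mkdir -p pics; ls
python3 - <<'E'
from cell import arm
import cv2, pickle
s=arm.state(); print(s)
d={}
for n in("scene","top"):
    f=arm.grab_frame(n); d[n]=f; cv2.imwrite(f"pics/{n}0.png",cv2.resize(f["img"][:,:,::-1],(800,600)))
    print(n,f["K"],f["R"],f["t"])
pickle.dump(d,open("f0.pkl","wb"))
E
```

```text
pics
{'time': 0.0, 'q': array([-1.19480168,  0.62935994,  0.03843762,  1.51836681, -0.02702758,
        0.99631296, -0.0199964 ]), 'joint_vel': array([-0.00073388, -0.00071856,  0.00154358,  0.00061184,  0.00130633,
        0.00061086,  0.00040383]), 'joint_torque': array([ 4.33907035e-04, -5.63400328e+01,  1.22641202e+00, -1.93443167e+01,
        1.09209248e-02,  1.06598792e-02, -2.05241639e-05]), 'tcp_pos': array([0.27758889, 0.58699207, 0.20478049]), 'orientation': array([-2.11070995e-04,  2.19108969e-01,  9.75699917e-01, -9.41367536e-04]), 'contact_force': array([-0.45009731, -0.34395669, -0.21922356]), 'wrist_torque': array([ 0.00127761,  0.02382448, -0.00332143]), 'grasp_force': 0.0, 'opening': 0.08548984837760401}
scene [[350.03101259   0.         250.61292063]
 [  0.         350.03101259 185.90513827]
 [  0.           0.           1.        ]] [[ 0.75963442 -0.65017149 -0.01525062]
 [-0.44778734 -0.5058832  -0.73727111]
 [ 0.47163763  0.56688554 -0.67542485]] [-0.39450034  0.13800312  0.8771772 ]
top [[400.15191593   0.         253.41262509]
 [  0.         400.15191593 193.00718969]
 [  0.           0.           1.        ]] [[ 0.01744161 -0.99945923  0.0278753 ]
 [-0.98779245 -0.02154091 -0.15427918]
 [ 0.15479621 -0.02484414 -0.98763399]] [-0.17623467  0.37466855  1.12672737]
```

View pics/scene0.png

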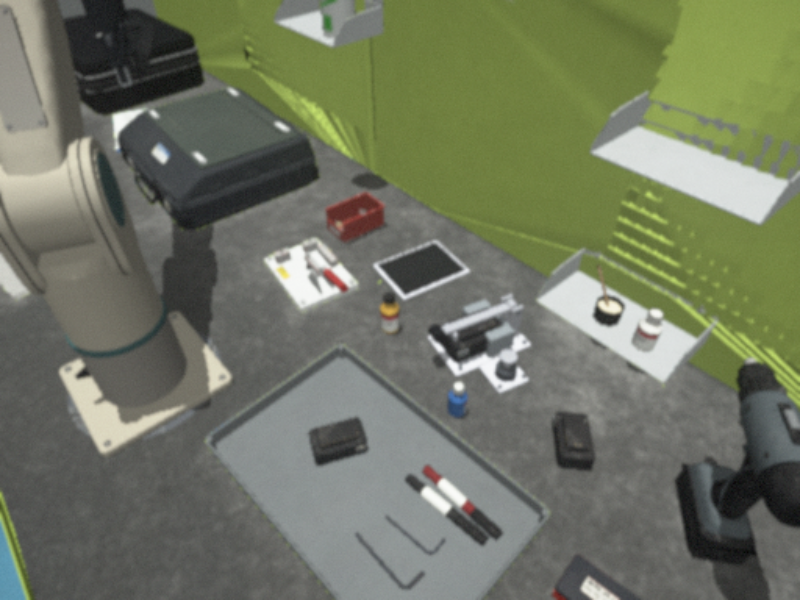

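View pics/top0.png

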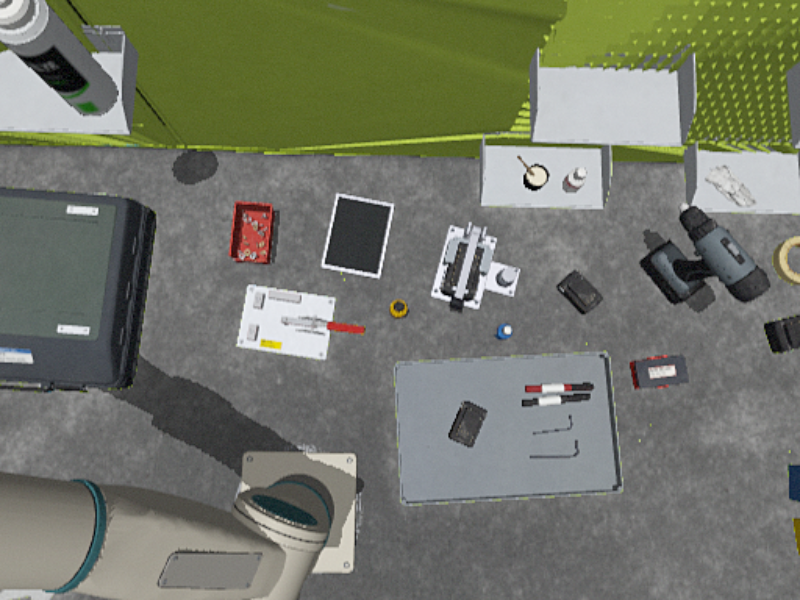

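The two views show the dock at about (465,265) in the top view, with its mouth facing image-down. The rest plate is at (358,235), the bin at (252,232), the amber bottle at (399,309) and the blue bottle at (505,331). Next I'll take a zoomed crop for dock features.

```bash
cat > h.py <<'E'
import numpy as np, cv2, pickle
def ray(f,u,v,z):
    R,t,K=map(np.asarray,(f["R"],f["t"],f["K"])); c=-R.T@t
    d=R.T@np.linalg.solve(K,[u,v,1.]); return c+d*(z-c[2])/d[2]
def proj(f,X):
    p=f["K"]@(f["R"]@np.asarray(X,float)+f["t"]); return p[:2]/p[2]
E
python3 - <<'E'
from h import *
d=pickle.load(open("f0.pkl","rb")); f=d["top"]; im=f["img"]
c=im[115:225,200:350]; cv2.imwrite("pics/c1.png",cv2.resize(c[:,:,::-1],None,fx=5.3,fy=5.3,interpolation=cv2.INTER_CUBIC))
hsv=cv2.cvtColor(im,cv2.COLOR_RGB2HSV)
def blobs(m,box):
    M=np.zeros_like(m); x0,y0,x1,y1=box; M[y0:y1,x0:x1]=m[y0:y1,x0:x1]
    cs,_=cv2.findContours(M,cv2.RETR_EXTERNAL,cv2.CHAIN_APPROX_NONE)
    return sorted(cs,key=cv2.contourArea)[-1]
# rest plate rubber
g=im.max(2)
m=((g<60)*255).astype(np.uint8)
p=blobs(m,(205,120,255,180)); r=cv2.minAreaRect(p); print("rubber",r)
W=np.array([ray(f,*q,0.006)[:2] for q in cv2.boxPoints(r)]); print(W.round(4), W.mean(0), [np.linalg.norm(W[i]-W[i-1]).round(4) for i in range(4)])
for i in range(2):
    e=W[i+1]-W[i]; print("edge ang deg",np.degrees(np.arctan2(e[1],e[0])), np.linalg.norm(e))
# dock white plate
m=((im.min(2)>190)*255).astype(np.uint8)
p=blobs(m,(205,115,255,180)); r=cv2.minAreaRect(p); W=np.array([ray(f,*q,0.004)[:2] for q in cv2.boxPoints(r)]); print("white edge",r,W.mean(0))
for i in range(2):
    e=W[i+1]-W[i]; print("edge ang deg",np.degrees(np.arctan2(e[1],e[0])), np.linalg.norm(e))
for n,lo,hi,box,z in (("blue",100,125,(310,200,335,222),.03),("amber",10,28,(245,185,266,207),.04)):
    m=cv2.inRange(hsv,(lo,120,60),(hi,255,255)); b=blobs(m,box); q=cv2.minAreaRect(b); print(n,q,ray(f,*q[0],z))
m=cv2.inRange(hsv,(0,120,60),(8,255,255)); b=blobs(m,(140,120,180,175)); q=cv2.minAreaRect(b); print("bin",q,ray(f,*q[0],.05))
E
```

```text
rubber ((228.15386962890625, 150.23077392578125), (33.33973693847656, 43.14554214477539), 11.309932708740234)
[[ 0.4541 -0.0316]
 [ 0.5857 -0.0526]
 [ 0.5678 -0.1521]
 [ 0.4365 -0.1294]] [ 0.51101692 -0.09142328] [np.float64(0.0993), np.float64(0.1332), np.float64(0.1011), np.float64(0.1332)]
edge ang deg -9.054347795804938 0.13324289972089723
edge ang deg -100.22524259814578 0.10105839382165813
white edge ((228.42308044433594, 150.38461303710938), (38.242645263671875, 48.832916259765625), 11.309932708740234) [ 0.51125568 -0.09218653]
edge ang deg -9.00591206839714 0.15106101245056686
edge ang deg -100.22647593735782 0.11624737048138012
blue ((321.20001220703125, 212.4000244140625), (8.944271087646484, 9.838699340820312), 63.43495178222656) [ 0.32584429 -0.3658504   0.03      ]
amber ((254.5, 197.0), (10.0, 11.0), 90.0) [ 0.36520459 -0.17196255  0.04      ]
bin ((160.60206604003906, 147.9453582763672), (26.360721588134766, 38.11227035522461), 5.52754020690918) [0.50065203 0.1012155  0.05      ]
```

View pics/c1.png

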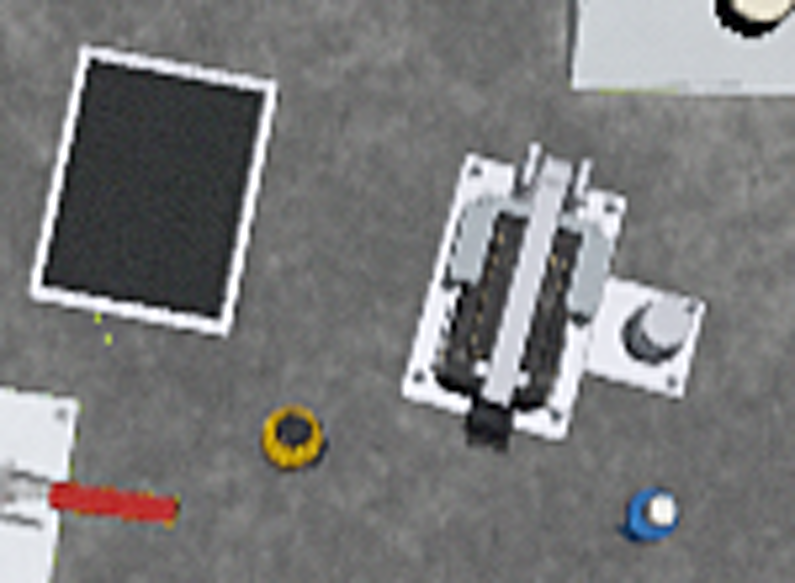

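The crop clearly shows the dock plate's corners: (470,155), (625,200), (563,437) and (403,395). The roller is at (488,425), the plunger top at (665,322), and the plate matches 150x116. I'll fit the dock pose from these.

Run:
```python
from h import *
f=pickle.load(open("f0.pkl","rb"))["top"]
px=np.array([(470,155),(625,200),(563,437),(403,395),(703,300),(683,393),(488,428),(665,322)])/5.3+[200,115]-.4
loc=np.array([(87,48,8),(87,-48,8),(-58,-48,8),(-58,48,8),(40,-106,8),(-16,-106,8),(-68,0,66),(12,-80,52)])/1e3
W=np.array([ray(f,*p,l[2]) for p,l in zip(px,loc)])
a=loc[:,:2]-loc[:,:2].mean(0); b=W[:,:2]-W[:,:2].mean(0)
th=np.arctan2((a[:,0]*b[:,1]-a[:,1]*b[:,0]).sum(),(a*b).sum()); c,s=np.cos(th),np.sin(th); R=np.array([[c,-s],[s,c]])
o=W[:,:2].mean(0)-R@loc[:,:2].mean(0)
print("dock",o,np.degrees(th)); print(((W[:,:2]-o)@R-loc[:,:2])*1e3)
for l in [(-68,0),(72,0),(12,-80),(-60,0),(-110,0)]: print(l,o+R@(np.array(l)/1e3))
for n,b in (("amber",(.365,-.172)),("blue",(.326,-.366))): print(n,(np.array(b)-o)@R)
from cell import arm
from scipy.spatial.transform import Rotation as Ro
w=arm.state()["orientation"]; print(Ro.from_quat(np.r_[w[1:],w[0]]).as_matrix().round(3))
```

```text
dock [ 0.43869817 -0.29370716] -14.099025520186364
[[ 0.43134509 -3.78557744]
 [-1.45725851  0.45969337]
 [ 1.8756437   1.79254664]
 [ 1.16337337 -1.86130632]
 [ 0.8761495   2.00251697]
 [ 1.98786924  0.5795116 ]
 [-4.63710786  0.28921062]
 [-0.24001453  0.52340457]]
(-68, 0) [ 0.37274659 -0.27714246]
(72, 0) [ 0.50852926 -0.31124625]
(12, -80) [ 0.4308488  -0.37422044]
(-60, 0) [ 0.3805056  -0.27909125]
(-110, 0) [ 0.33201179 -0.26691132]
amber [-0.10112578  0.10008811]
blue [-0.09169284 -0.09756821]
[[-0.904  0.428 -0.001]
 [ 0.428  0.904 -0.002]
 [-0.    -0.002 -1.   ]]
```

```bash
cat >> h.py <<'E'
from scipy.spatial.transform import Rotation as Ro
DO=np.array([.4387,-.2937]); DTH=np.radians(-14.1)
def d2w(x,y):
    c,s=np.cos(DTH),np.sin(DTH); return DO+[c*x-s*y,s*x+c*y]
def pose():
    from cell import arm
    s=arm.state(); w=s["orientation"]; return s,s["tcp_pos"],Ro.from_quat(np.r_[w[1:],w[0]])
def plan(P,yawx,n,polar=False,start=None):
    """rows to P (world), tool x at world yaw (rad), pointing down; start=(p,R)"""
    p0,R0=start if start else pose()[1:]
    Rt=Ro.from_matrix([[np.cos(yawx),np.sin(yawx),0],[np.sin(yawx),-np.cos(yawx),0],[0,0,-1]])
    rv=(R0.inv()*Rt).as_rotvec(); P=np.asarray(P,float); out=[]
    pc,Rc=np.array(p0),R0
    pol=lambda p:np.array([np.hypot(*p[:2]),np.arctan2(p[1],p[0]),p[2]])
    for i in range(1,n+1):
        a=i/n
        if polar: q=pol(p0)*(1-a)+pol(P)*a; t=np.array([q[0]*np.cos(q[1]),q[0]*np.sin(q[1]),q[2]])
        else: t=p0*(1-a)+P*a
        sh=Rc.inv().apply(t-pc).round(4); tu=np.degrees(rv/n).round(2)
        out.append(" ".join(f"{v:g}" for v in np.r_[sh,tu]))
        pc=pc+Rc.apply(sh); Rc=Rc*Ro.from_rotvec(np.radians(tu))
    print("; ".join(out)); return pc,Rc
E
python3 - <<'E'
from h import *
plan([*d2w(-.068,0),.16],DTH,24,polar=True)
E
```

```text
-0.0472 -0.0094 0.0019 -0 0.01 7.03; -0.0471 -0.0072 0.0019 -0 0.01 7.03; -0.0468 -0.0048 0.0019 -0 0.01 7.03; -0.0464 -0.0026 0.0018 -0 0.01 7.03; -0.046 -0.0004 0.0019 -0 0.01 7.03; -0.0453 0.0017 0.0019 -0 0.01 7.03; -0.0447 0.0038 0.0019 -0 0.01 7.03; -0.0439 0.0058 0.0018 -0 0.01 7.03; -0.043 0.0077 0.0019 -0 0.01 7.03; -0.042 0.0096 0.0019 -0 0.01 7.03; -0.041 0.0115 0.0018 -0 0.01 7.03; -0.0399 0.0131 0.0019 -0 0.01 7.03; -0.0388 0.0148 0.0019 -0 0.01 7.03; -0.0375 0.0163 0.0018 -0 0.01 7.03; -0.0362 0.0179 0.0019 -0 0.01 7.03; -0.0348 0.0192 0.0018 -0 0.01 7.03; -0.0335 0.0205 0.0019 -0 0.01 7.03; -0.032 0.0217 0.0018 -0 0.01 7.03; -0.0305 0.0228 0.0019 -0 0.01 7.03; -0.0291 0.0239 0.0018 -0 0.01 7.03; -0.0274 0.0248 0.0019 -0 0.01 7.03; -0.026 0.0256 0.0018 -0 0.01 7.03; -0.0243 0.0264 0.0019 -0 0.01 7.03; -0.0228 0.027 0.0018 -0 0.01 7.03
```

servo_tool(deltas="-0.047 -0.009 0.002 0 0 7; -0.047 -0.007 0.002 0 0 7; -0.047 -0.005 0.002 0 0 7; -0.046 -0.003 0.002 0 0 7; -0.046 0 0.002 0 0 7; -0.045 0.002 0.002 0 0 7; -0.045 0.004 0.002 0 0 7; -0.044 0.006 0.002 0 0 7; -0.043 0.008 0.002 0 0 7; -0.042 0.01 0.002 0 0 7; -0.041 0.011 0.002 0 0 7; -0.04 0.013 0.002 0 0 7; -0.039 0.015 0.002 0 0 7; -0.037 0.016 0.002 0 0 7; -0.036 0.018 0.002 0 0 7; -0.035 0.019 0.002 0 0 7; -0.033 0.02 0.002 0 0 7; -0.032 0.022 0.002 0 0 7; -0.03 0.023 0.002 0 0 7; 0 0 0 0 0 0", hand=100)

```text
time: 2.1
tcp_pos: [0.4867, -0.1379, 0.1678]
orientation: [0.001, 0.983, 0.183, -0.001]
contact_force: [0.7, 0.5, -0.5]
opening: 0.0853
grasp_force: 0.0
```

Run:
```python
from h import *
print(pose()[0]["q"])
plan([*d2w(-.068,0),.14],DTH,6)
```

```text
[-0.21916645  0.55629827  0.65530529  1.96738363 -0.47261782  0.77441792
 -0.49378476]
-0.026 0.0148 0.0047 0.03 0.02 5.86; -0.0244 0.0174 0.0048 0.03 0.02 5.86; -0.0225 0.0199 0.0047 0.03 0.02 5.86; -0.0204 0.022 0.0047 0.03 0.02 5.86; -0.018 0.0239 0.0046 0.03 0.02 5.86; -0.0155 0.0257 0.0047 0.03 0.02 5.86
```

servo_tool(deltas="-0.026 0.015 0.005 0 0 5.9; -0.024 0.017 0.005 0 0 5.9; -0.022 0.02 0.005 0 0 5.9; -0.02 0.022 0.005 0 0 5.9; -0.018 0.024 0.005 0 0 5.9; -0.016 0.026 0.005 0 0 5.9; 0 0 0 0 0 0; 0 0 0 0 0 0")

```text
time: 2.9
tcp_pos: [0.3778, -0.2721, 0.1375]
orientation: [-0.0, 0.993, -0.119, -0.0]
contact_force: [1.3, -0.3, -0.1]
opening: 0.0858
grasp_force: 0.0
```

Run:
```python
from h import *
from cell import arm
s,p,R=pose(); print(s["q"],p,R.as_matrix().round(3))
a=arm.grab_frame("scene")["img"][175:275,240:370]; cv2.imwrite("pics/c2.png",cv2.resize(a[:,:,::-1],None,fx=6,fy=6,interpolation=cv2.INTER_CUBIC))
plan([*d2w(-.068,0),.062],DTH,6)
```

```text
[ 0.05889503  0.59013573  0.75638449  2.10083641 -0.6405266   0.69406038
 -0.56526368] [ 0.37777269 -0.27207972  0.13746739] [[ 0.972 -0.237 -0.   ]
 [-0.237 -0.972  0.001]
 [-0.001 -0.001 -1.   ]]
-0.0007 0.0012 0.0126 -0.01 0 0.09; -0.0007 0.0011 0.0126 -0.01 0 0.09; -0.0007 0.0012 0.0125 -0.01 0 0.09; -0.0007 0.0011 0.0126 -0.01 0 0.09; -0.0007 0.0012 0.0126 -0.01 0 0.09; -0.0006 0.0011 0.0126 -0.01 0 0.09
```

View pics/c2.png

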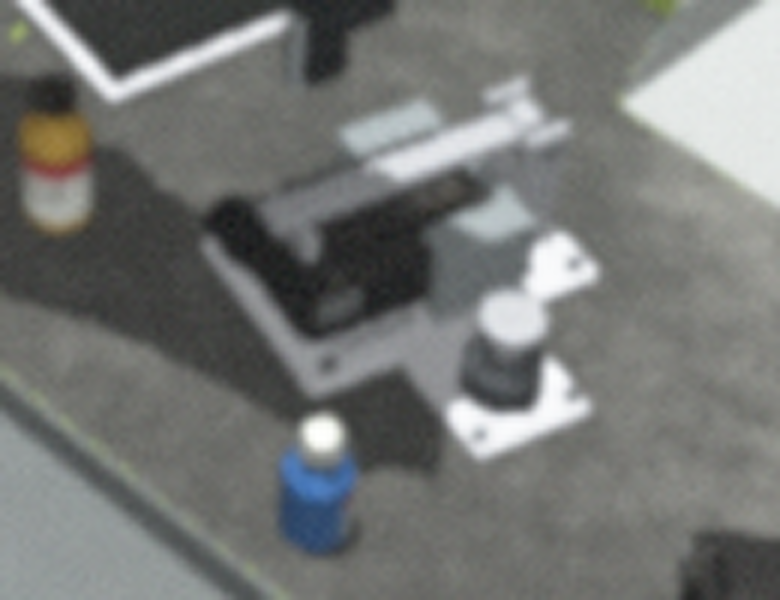

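The scene crop shows the roller at (235,215), which is full-frame (279,211), and the plunger head at (513,320), full-frame (325.5,228). One fingertip is at (345,40). I'll check these against the dock pose.

Run:
```python
from h import *
f=pickle.load(open("f0.pkl","rb"))["scene"]
print("cam",-f["R"].T@f["t"])
for n,l in (("roller",(-.068,0,.062)),("plunger",(.012,-.08,.052)),("ear",(-.016,-.106,.008)),("frontR",(-.058,-.048,.008)),("frontL",(-.058,.048,.008))):
    q=proj(f,[*d2w(*l[:2]),l[2]]); print(n,q,(q-[240,175])*6)
p=np.array([.378,-.272,.1375]); y=np.array([-.237,-.972,0])
for k in(-.045,.045): q=proj(f,p+k*y); print("finger",(q-[240,175])*6)
```

```text
cam [-0.05223769 -0.68393849  0.68819662]
roller [278.43982292 212.78362421] [230.63893755 226.70174524]
plunger [324.26281768 226.25746928] [505.57690606 307.54481568]
ear [318.59589515 249.82922405] [471.57537091 448.97534432]
frontR [290.84589675 239.14203668] [305.07538053 384.85222007]
frontL [271.89729625 213.69848412] [191.3837775 232.1909047]
finger [181.57344697  10.46428892]
finger [300.32445603 151.39466839]
```

Run:
```python
from h import *
from cell import arm
fs=arm.grab_frame("scene"); ft=arm.grab_frame("top")
a=cv2.resize(fs["img"][105:255,205:355],None,fx=2.6,fy=2.6,interpolation=cv2.INTER_CUBIC)
b=cv2.resize(ft["img"][105:255,225:375],None,fx=2.6,fy=2.6,interpolation=cv2.INTER_CUBIC)
s,p,R=pose(); M=R.as_matrix()
for im,f,o in((a,fs,(205,105)),(b,ft,(225,105))):
    for k in(-.043,0,.043):
        q=(proj(f,p+k*M[:,1]+.0*M[:,2])-o)*2.6; cv2.circle(im,tuple(int(v) for v in q),3,(255,0,255),-1)
cv2.imwrite("pics/c3.png",np.hstack([a,b])[:,:,::-1])
```

```text
(no output)
```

View pics/c3.png

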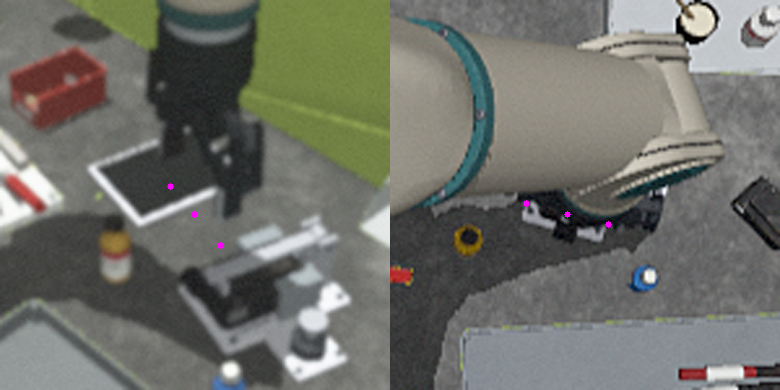

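The dots at the reported TCP fall about 11 px below the visible fingertips in the scene view. I'll check this with a brightened zoom before descending.

Run:
```python
from h import *
from cell import arm
fs=arm.grab_frame("scene"); ft=arm.grab_frame("top")
k=7
def crop(f,x,y): 
    a=f["img"][y:y+80,x:x+56].astype(float)/255; return cv2.resize((255*a**.45).astype(np.uint8),None,fx=k,fy=k,interpolation=cv2.INTER_CUBIC)
cv2.imwrite("pics/c4.png",np.hstack([crop(fs,258,128),crop(ft,276,150)])[:,:,::-1])
c=-fs["R"].T@fs["t"]
for z in(.11,.125,.14,.155,.17,.185): print(z,ray(fs,294.5,187.5,z))
```

```text
0.11 [ 0.427549   -0.27361649  0.11      ]
0.125 [ 0.41510202 -0.28426136  0.125     ]
0.14 [ 0.40265505 -0.29490624  0.14      ]
0.155 [ 0.39020807 -0.30555111  0.155     ]
0.17 [ 0.37776109 -0.31619598  0.17      ]
0.185 [ 0.36531411 -0.32684086  0.185     ]
```

View pics/c4.png

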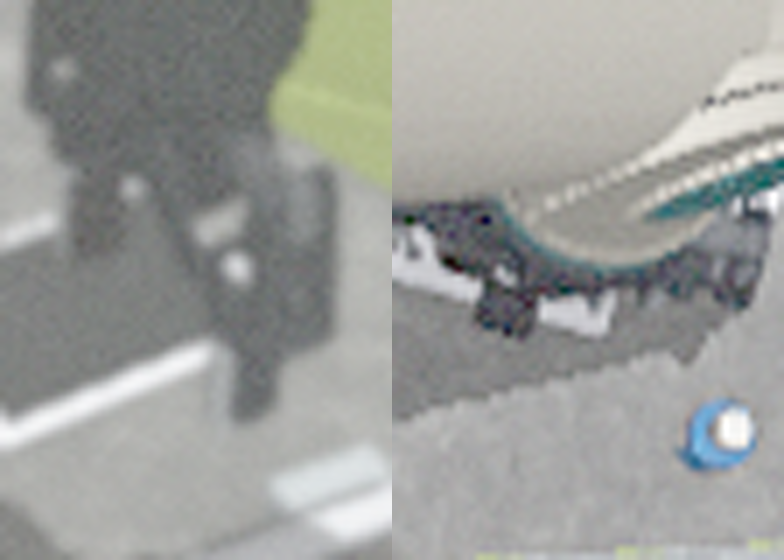

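Run:
```python
from h import *
d=pickle.load(open("f0.pkl","rb")); fs,ft=d["scene"],d["top"]
def tri(a,b):
    P=[np.asarray(f["K"])@np.c_[f["R"],f["t"]] for f in(fs,ft)]
    X=cv2.triangulatePoints(*P,np.array(a,float).reshape(2,1),np.array(b,float).reshape(2,1)); X=(X[:3]/X[3]).ravel()
    print(X,proj(fs,X)-a,proj(ft,X)-b)
tri((304.5,176.5),(326.5,194)); tri((302,178),(326.5,194)); tri((305,155),(329,181))
# check known static: blue cap top, plunger
tri((240+320/6,175+433/6),(276+(735-392)/7,150+430/7))
p=np.array([.3778,-.2721,.1375]);y=np.array([-.237,-.972,0])
print(p+.057*y)
for z in(.14,.16,.18,.2,.22): print(z,ray(ft,326.5,194,z))
```

```text
[ 0.35510415 -0.34502626  0.23032444] [-5.40130595  1.18983716] [ 2.23016901 -2.7395348 ]
[ 0.35368921 -0.34405355  0.22737022] [-3.86905147  0.8796389 ] [ 1.57423375 -1.97519276]
[ 0.37290564 -0.33736961  0.27287624] [-0.67667756  0.1676121 ] [ 0.28117491 -0.35133124]
[ 0.32643983 -0.37163636  0.05810432] [-0.50625673  0.11947663] [ 0.18300002 -0.25681415]
[ 0.364291 -0.327504  0.1375  ]
0.14 [ 0.36260724 -0.35862213  0.14      ]
0.16 [ 0.35944259 -0.3544011   0.16      ]
0.18 [ 0.35627793 -0.35018007  0.18      ]
0.2 [ 0.35311327 -0.34595904  0.2       ]
0.22 [ 0.34994861 -0.34173801  0.22      ]
```

servo_tool(deltas="-0.001 0.002 0.013 0 0 0.5; -0.001 0.001 0.013 0 0 0; -0.001 0.001 0.013 0 0 0; -0.001 0.001 0.013 0 0 0; -0.001 0.001 0.013 0 0 0; -0.001 0.001 0.01 0 0 0; 0 0 0 0 0 0; 0 0 0 0 0 0", hand=60)

```text
time: 3.95
tcp_pos: [0.3701, -0.2778, 0.0625]
orientation: [-0.0, 0.992, -0.124, -0.0]
contact_force: [-0.1, 0.3, 0.2]
opening: 0.0512
grasp_force: 0.0
```

Run:
```python
from h import *
from cell import arm
f=arm.grab_frame("scene"); s,p,R=pose(); M=R.as_matrix(); print(p,s["opening"])
k=6; o=np.array([240,130]); a=(255*(f["img"][130:230,240:340]/255.)**.5).astype(np.uint8)
a=cv2.resize(a,None,fx=k,fy=k,interpolation=cv2.INTER_CUBIC)
for j in(-.5,0,.5):
    q=(proj(f,p+j*s["opening"]*M[:,1])-o)*k; cv2.circle(a,tuple(int(v) for v in q),3,(255,0,255),-1)
cv2.imwrite("pics/c5.png",a[:,:,::-1])
```

```text
[ 0.37034418 -0.27794333  0.06281716] 0.051314349859769265
```

View pics/c5.png

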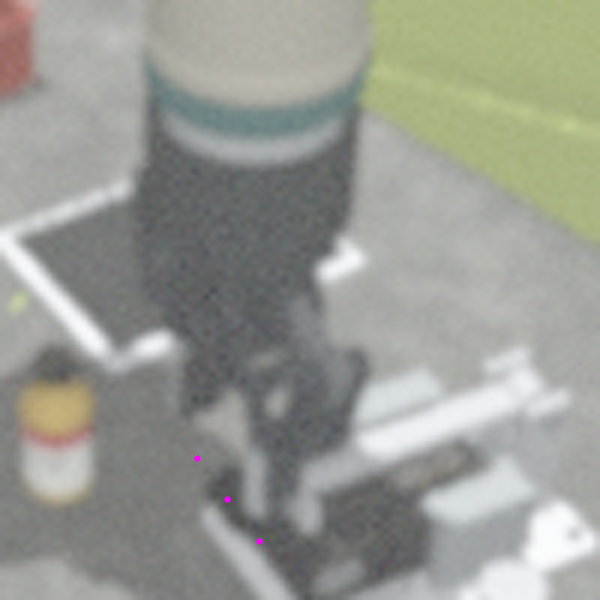

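The near finger is at (270,500), beside the roller at about (240,490). I'll close and use the opening to tell what is held: roller 24 mm, bar 16 mm, tongue 30 mm.

servo_tool(deltas="0 0 0 0 0 0; 0 0 0 0 0 0; 0 0 0 0 0 0; 0 0 0 0 0 0; 0 0 0 0 0 0; 0 0 0 0 0 0; 0 0 0 0 0 0", hand=0)

```text
time: 4.7
tcp_pos: [0.3702, -0.2778, 0.0627]
orientation: [0.0, 0.992, -0.124, -0.0]
contact_force: [0.2, -0.3, 0.0]
opening: -0.0002
grasp_force: 0.0
```

Run:
```python
from h import *
s,p,R=pose(); print({k:s[k] for k in("q","wrist_torque","contact_force","opening","grasp_force")},p)
# arc rows, tool vertical, dock x-z, from roller angle 0 to 1.6
n=27; th=np.linspace(0,1.62,n+1); x=-.14*np.cos(th); z=.14*np.sin(th)
print("; ".join(f"{a:.4f} 0 {-b:.4f} 0 0 0" for a,b in zip(np.diff(x),np.diff(z))))
```

```text
{'q': array([ 0.19569175,  0.69541857,  0.58601297,  2.16301013, -0.80732431,
        0.51259707, -0.41321122]), 'wrist_torque': array([-0.01389097,  0.07130797, -0.03835124]), 'contact_force': array([ 0.2398501 , -0.32948489,  0.03948804]), 'opening': -0.00015618715696540691, 'grasp_force': 0.0} [ 0.3702014  -0.27775746  0.06269042]
0.0003 0 -0.0084 0 0 0; 0.0008 0 -0.0084 0 0 0; 0.0013 0 -0.0083 0 0 0; 0.0018 0 -0.0082 0 0 0; 0.0022 0 -0.0081 0 0 0; 0.0027 0 -0.0079 0 0 0; 0.0032 0 -0.0078 0 0 0; 0.0037 0 -0.0076 0 0 0; 0.0041 0 -0.0073 0 0 0; 0.0045 0 -0.0071 0 0 0; 0.0049 0 -0.0068 0 0 0; 0.0053 0 -0.0065 0 0 0; 0.0057 0 -0.0061 0 0 0; 0.0061 0 -0.0058 0 0 0; 0.0064 0 -0.0054 0 0 0; 0.0067 0 -0.0050 0 0 0; 0.0070 0 -0.0046 0 0 0; 0.0073 0 -0.0042 0 0 0; 0.0075 0 -0.0037 0 0 0; 0.0077 0 -0.0033 0 0 0; 0.0079 0 -0.0028 0 0 0; 0.0081 0 -0.0023 0 0 0; 0.0082 0 -0.0018 0 0 0; 0.0083 0 -0.0013 0 0 0; 0.0084 0 -0.0008 0 0 0; 0.0084 0 -0.0003 0 0 0; 0.0084 0 0.0002 0 0 0
```

servo_tool(deltas="0 0 0 0 0 0; 0 0 0 0 0 0; 0 0 0 0 0 0; 0 0 0.003 0 0 0; 0 0 0.003 0 0 0; 0 0 0.003 0 0 0; 0 0 0.003 0 0 0; 0 0 0 0 0 0", hand=50)

```text
time: 5.5
tcp_pos: [0.37, -0.2775, 0.0502]
orientation: [-0.0, 0.992, -0.124, -0.0]
contact_force: [-0.5, 0.6, 0.1]
opening: 0.0425
grasp_force: 0.0
```

Run:
```python
from h import *
from cell import arm
f=arm.grab_frame("scene"); t=arm.grab_frame("top"); s,p,R=pose(); print(p,s["contact_force"])
pickle.dump((f,t,p),open("f1.pkl","wb"))
k=8
def crop(f,x,y): 
    a=f["img"][y:y+70,x:x+50].astype(float)/255; return cv2.resize((255*a**.45).astype(np.uint8),None,fx=k,fy=k,interpolation=cv2.INTER_CUBIC)
cv2.imwrite("pics/c6.png",np.hstack([crop(f,260,170),crop(t,270,145)])[:,:,::-1])
```

```text
[ 0.37012145 -0.27775216  0.05059496] [-0.53420226 -0.16876019 -0.0921643 ]
```

View pics/c6.png

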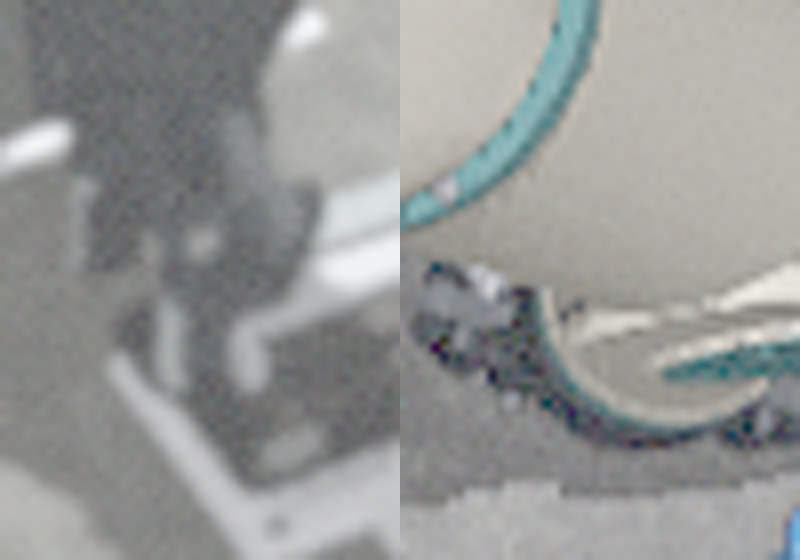

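The scene crop shows the near finger spanning x 160–230 with its tip near (200,400), which is full-frame (285,220). The roller is at (135,325), just behind it. I'll intersect the ray with the finger's plane.

Run:
```python
from h import *
f,t,p=pickle.load(open("f1.pkl","rb"))
c=np.r_[d2w(0,0),0]; 
def todock(X):
    cc,s=np.cos(DTH),np.sin(DTH); v=X[:2]-DO; return np.array([cc*v[0]+s*v[1],-s*v[0]+cc*v[1],X[2]])
print("tcp dock",todock(p))
cam=-f["R"].T@f["t"]
def ydock(u,v,y):
    a=todock(cam); b=todock(ray(f,u,v,0)); k=(y-a[1])/(b[1]-a[1]); return (a+(b-a)*k)*1e3
for n,(u,v) in dict(tipcentre=(200,400),tipleft=(172,390),tipright=(230,395),padtopleft=(165,300)).items():
    for y in (-.022,-.034): print(n,y,ydock(260+u/8,170+v/8,y).round(1))
print("c4 tip y-.043/-.057",ydock(258+250/7,128+420/7,-.043),ydock(258+250/7,128+420/7,-.055), ydock(258+215/7,128+410/7,-.043))
print("roller end",ydock(260+150/8,170+345/8,-.012))
```

```text
tcp dock [-0.07039755 -0.0012394   0.05059496]
tipcentre -0.022 [-62.  -22.   54.5]
tipcentre -0.034 [-70.1 -34.   70.5]
tipleft -0.022 [-72.3 -22.   64.2]
tipleft -0.034 [-80.1 -34.   79.9]
tipright -0.022 [-51.3 -22.   51.3]
tipright -0.034 [-59.6 -34.   67.3]
padtopleft -0.022 [-76.7 -22.  104.9]
padtopleft -0.034 [-84.4 -34.  119.6]
c4 tip y-.043/-.057 [-60.0373791  -43.         176.47186433] [-68.50289443 -55.         189.96549418] [-73.15812501 -43.         186.1905833 ]
roller end [-74.61979792 -12.          75.44680721]
```

servo_tool(deltas="0 0 0.003 0 0 0; 0 0 0.003 0 0 0; 0 0 0.002 0 0 0; 0 0 0 0 0 0; 0 0 0 0 0 0; 0 0 0 0 0 0; 0 0 0 0 0 0; 0 0 0 0 0 0", hand=0)

```text
time: 6.4
tcp_pos: [0.3708, -0.2773, 0.0452]
orientation: [-0.001, 0.992, -0.124, 0.002]
contact_force: [-3.6, 6.3, 37.2]
opening: 0.0178
grasp_force: 57.8
```

servo_tool(deltas="0 0 -0.003 0 0 0; 0 0 -0.003 0 0 0; 0 0 -0.003 0 0 0; 0 0 0 0 0 0; 0 0 0 0 0 0; 0 0 0 0 0 0", hand=50)

```text
time: 7.0
tcp_pos: [0.3701, -0.2776, 0.0514]
orientation: [-0.0, 0.992, -0.124, -0.0]
contact_force: [-0.3, -0.3, 0.0]
opening: 0.0431
grasp_force: 0.0
```

Run:
```python
from h import *
from cell import arm
s,p,R=pose(); print(p,s["contact_force"],s["wrist_torque"],s["opening"])
f=arm.grab_frame("scene"); f1,_,_=pickle.load(open("f1.pkl","rb")); f0=pickle.load(open("f0.pkl","rb"))["scene"]
# tip silhouette rows: vertical profile compare (gray) in columns 278..290
g=lambda f:cv2.cvtColor(f["img"],cv2.COLOR_RGB2GRAY)
print("now"); print(g(f)[205:232:1,278:296:2]); print("f0"); print(g(f0)[205:232:1,278:296:2])
```

```text
[ 0.37009076 -0.27763179  0.05141061] [-0.25417251 -0.2972463   0.00479546] [ 0.02715726 -0.00075595 -0.000568  ] 0.043057755394745066
now
[[ 61  45  40  40  43  42  39  39  45]
 [ 60  58  46  35  42  31  40  48  49]
 [ 45  70  60  36  36  40  47  45  68]
 [ 38  86  81  43  31  42  53  70  93]
 [ 38  92  86  35  37  39  74  97 112]
 [ 35  91  93  43  39  54 102 115 113]
 [ 35  95  90  42  35  60 109 116  88]
 [ 33  91  85  40  41  67 114  95  62]
 [ 36  88  80  39  37  58 108  90  39]
 [ 36  92  79  43  43  65 111 101  46]
 [ 40  98  83  41  42  63 107 108  49]
 [ 49  91  83  40  31  61 105 107  49]
 [ 66  78  77  41  35  52  95  97  44]
 [ 91  70  61  34  30  39  78  72  43]
 [123  93  47  30  32  36  54  49  40]
 [133 117  63  31  32  30  39  40  44]
 [130 140 100  44  35  31  35  42  42]
 [111 148 121  56  35  34  36  41  41]
 [ 93 140 139  83  38  38  32  37  48]
 [ 75 130 147 105  47  31  35  41  59]
 [ 68 111 145 123  66  38  38  47  74]
 [ 67  93 137 142  92  39  37  54  76]
 [ 64  75 127 146 118  49  35  51  79]
 [ 60  61 107 144 133  71  39  50  69]
 [ 64  61  87 135 142  96
[... 449 characters left out ...]
 45  42  42  52  86  94 161 153  74]
 [ 49  37  37  41  53  79 137 132  66]
 [ 67  38  37  38  45  62 111 113  58]
 [108  44  36  36  41  53  98  97  52]
 [166  89  39  40  41  45  74  79  58]
 [213 158  66  40  35  51  62  68  70]
 [229 220 118  42  37  43  56  62  71]
 [219 243 177  59  35  39  46  60  71]
 [180 244 226 103  40  42  46  53  66]
 [143 234 240 143  43  41  47  43  61]
 [119 209 229 168  52  47  42  53  86]
 [110 157 188 159  67  43  42  65 100]
 [109 116 146 147  90  41  44  63  96]
 [ 90  87 120 142 113  55  38  61  85]
 [ 80  71 104 139 139 100  40  53  71]
 [ 71  60  85 129 165 165  62  49  57]
 [ 66  66  72 113 190 222 114  51  61]
 [ 66  64  63  99 208 243 180 104  87]]
```

servo_tool(deltas="-0.003 0 0 0 0 0; -0.003 0 0 0 0 0; 0 0 0 0 0 0; 0 0 0 0 0 0; 0 0 0 0 0 0; 0 0 0 0 0 0; 0 0 0 0 0 0", hand=20)

```text
time: 7.75
tcp_pos: [0.3645, -0.2763, 0.0517]
orientation: [0.0, 0.992, -0.124, 0.0]
contact_force: [0.7, -0.7, 0.9]
opening: 0.017
grasp_force: 0.0
```

servo_tool(deltas="0 0 0 0 0 0; 0 0 0 0 0 0; 0 0 0 0 0 0", hand=0)

```text
time: 8.05
tcp_pos: [0.3644, -0.2763, 0.0517]
orientation: [-0.0, 0.992, -0.124, -0.0]
contact_force: [-0.3, 0.3, -0.5]
opening: 0.0003
grasp_force: 0.0
```

Reported z appears to be about 37 mm below the true fingertip height; the 37 N contact was the tips landing on the roller top. I'll descend with the fingers open, then close.

servo_tool(deltas="0.002 0 0 0 0 0; 0.002 0 0 0 0 0; 0 0 0 0 0 0; 0 0 0 0 0 0; 0 0 0.004 0 0 0; 0 0 0.004 0 0 0; 0 0 0.004 0 0 0; 0 0 0.004 0 0 0; 0 0 0.002 0 0 0; 0 0 0.002 0 0 0; 0 0 0 0 0 0", hand=55)

```text
time: 9.15
tcp_pos: [0.3681, -0.2772, 0.0315]
orientation: [-0.0, 0.992, -0.124, -0.0]
contact_force: [0.1, -0.0, -0.4]
opening: 0.0471
grasp_force: 0.0
```

servo_tool(deltas="0 0 0 0 0 0; 0 0 0 0 0 0; 0 0 0 0 0 0; 0 0 0 0 0 0; 0 0 0 0 0 0", hand=0)

```text
time: 9.65
tcp_pos: [0.3685, -0.2765, 0.0321]
orientation: [-0.001, 0.992, -0.124, 0.0]
contact_force: [-0.6, 2.0, 5.9]
opening: 0.0223
grasp_force: 59.4
```

servo_tool(deltas="0 0 0 0 0 0; 0 0 0 0 0 0; 0 0 0.003 0 0 0; 0 0 0.003 0 0 0; 0 0 0.003 0 0 0; 0 0 0 0 0 0", hand=50)

```text
time: 10.25
tcp_pos: [0.368, -0.2771, 0.0222]
orientation: [-0.0, 0.992, -0.124, -0.0]
contact_force: [-0.3, 0.1, 0.5]
opening: 0.0431
grasp_force: 0.0
```

servo_tool(deltas="0 0 0 0 0 0; 0 0 0 0 0 0; 0 0 0 0 0 0; 0 0 0 0 0 0; 0 0 0 0 0 0", hand=0)

```text
time: 10.75
tcp_pos: [0.3683, -0.2765, 0.0227]
orientation: [-0.001, 0.992, -0.124, -0.0]
contact_force: [-1.2, 4.6, 3.3]
opening: 0.0231
grasp_force: 58.8
```

servo_tool(deltas="0 0 -0.008 0 0 0; 0.001 0 -0.008 0 0 0; 0.001 0 -0.008 0 0 0; 0.002 0 -0.008 0 0 0; 0.002 0 -0.008 0 0 0; 0 0 0 0 0 0")

```text
time: 11.35
tcp_pos: [0.3754, -0.2784, 0.0637]
orientation: [0.0, 0.992, -0.123, 0.001]
contact_force: [4.4, 2.9, -2.5]
opening: 0.0223
grasp_force: 59.6
```

servo_tool(deltas="0.003 0 -0.008 0 0 0; 0.003 0 -0.008 0 0 0; 0.004 0 -0.0075 0 0 0; 0.004 0 -0.0075 0 0 0; 0.0045 0 -0.007 0 0 0; 0.005 0 -0.007 0 0 0; 0.005 0 -0.0065 0 0 0; 0.006 0 -0.006 0 0 0; 0.006 0 -0.006 0 0 0; 0.0065 0 -0.0055 0 0 0; 0.007 0 -0.005 0 0 0; 0 0 0 0 0 0")

```text
time: 12.55
tcp_pos: [0.4264, -0.2916, 0.1374]
orientation: [-0.001, 0.992, -0.124, -0.0]
contact_force: [-0.7, 6.1, -0.3]
opening: 0.0223
grasp_force: 59.7
```

Run:
```python
from h import *
s,p,R=pose(); c,si=np.cos(DTH),np.sin(DTH); v=p[:2]-DO
print("dock",c*v[0]+si*v[1],-si*v[0]+c*v[1],p[2], s["q"],s["contact_force"])
```

```text
dock -0.012440241639112328 -0.0009744374184377492 0.1374152332249794 [ 0.06071844  0.65514112  0.75909968  1.9701263  -0.64402813  0.77487468
 -0.62077019] [-0.74691839  6.05085705 -0.32274363]
```

servo_tool(deltas="0.007 0 -0.0045 0 0 0; 0.007 0 -0.004 0 0 0; 0.0075 0 -0.004 0 0 0; 0.0075 0 -0.0035 0 0 0; 0.008 0 -0.003 0 0 0; 0.008 0 -0.0025 0 0 0; 0.008 0 -0.002 0 0 0; 0.008 0 -0.001 0 0 0; 0.008 0 -0.001 0 0 0; 0.008 0 0 0 0 0; 0.008 0 0 0 0 0; 0.005 0 0 0 0 0; 0 0 0 0 0 0")

```text
time: 13.85
tcp_pos: [0.5155, -0.3147, 0.164]
orientation: [0.0, 0.992, -0.124, 0.001]
contact_force: [1.0, 5.2, 4.3]
opening: 0.0222
grasp_force: 58.5
```

servo_tool(deltas="0 0 0 0 0 0; 0 0 0 0 0 0; 0 0 0 0 0 0; 0 0 -0.01 0 0 0; 0 0 -0.02 0 0 0; 0 0 -0.02 0 0 0; -0.01 0 0 0 0 0; -0.03 0 0 0 0 0; -0.04 0 0 0 0 0; 0 0 0 0 0 0", hand=100)

```text
time: 14.85
tcp_pos: [0.4294, -0.2928, 0.2117]
orientation: [-0.002, 0.992, -0.127, -0.002]
contact_force: [-0.3, -0.7, 0.1]
opening: 0.0854
grasp_force: 0.0
```

Run:
```python
from h import *
from cell import arm
s,p,R=pose(); print(p)
f=arm.grab_frame("scene"); k=5; o=(235,130)
a=f["img"][130:250,235:355]; a=(255*(a/255.)**.6).astype(np.uint8); a=cv2.resize(a,None,fx=k,fy=k,interpolation=cv2.INTER_CUBIC)
for t in(1.3,1.57,1.75):
    X=[*d2w(.072-.14*np.cos(t),0),.062+.14*np.sin(t)]; print(t,((proj(f,X)-o)*k).round())
cv2.imwrite("pics/c7.png",a[:,:,::-1])
plan([*d2w(-.016,0),.105],DTH,5)
```

```text
[ 0.42938348 -0.29276521  0.21174108]
1.3 [425. 135.]
1.57 [494. 103.]
1.75 [537.  92.]
-0.0021 -0.0002 0.0214 -0.02 0.02 -0.06; -0.0021 -0.0002 0.0215 -0.02 0.02 -0.06; -0.002 -0.0003 0.0214 -0.02 0.02 -0.06; -0.0021 -0.0002 0.0215 -0.02 0.02 -0.06; -0.0022 -0.0003 0.0214 -0.02 0.02 -0.06
```

View pics/c7.png

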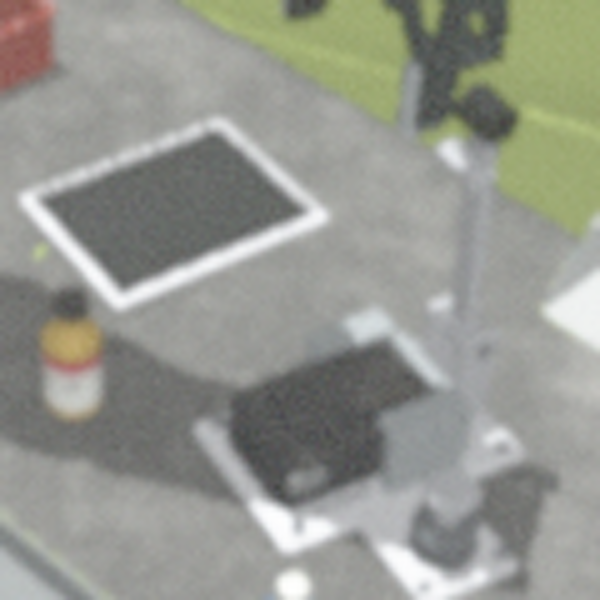

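The bar stands upright with the roller at (488,110), about 1.55 rad, and the pack is still home. Next I'll descend over the pack's front half.

servo_tool(deltas="-0.003 0 0.025 0 0 -0.3; -0.003 0 0.025 0 0 0; -0.003 0 0.025 0 0 0; -0.003 0 0.025 0 0 0; 0 0 0.025 0 0 0; 0 0 0.025 0 0 0; 0 0 0.012 0 0 0; 0 0 0.012 0 0 0; 0 0 0.012 0 0 0; 0 0 0 0 0 0")

```text
time: 15.9
tcp_pos: [0.4242, -0.2912, 0.0252]
orientation: [-0.0, 0.993, -0.121, -0.001]
contact_force: [-0.0, 0.3, 0.3]
opening: 0.0854
grasp_force: 0.0
```

Run:
```python
from h import *
s,p,R=pose(); c,si=np.cos(DTH),np.sin(DTH); v=p[:2]-DO
print("dock",c*v[0]+si*v[1],-si*v[0]+c*v[1],p[2], s["q"],s["contact_force"]); plan([*d2w(-.018,0),-.018],DTH,9)
```

```text
dock -0.014643171336983167 -0.0011166496397755584 0.025217044872749277 [ 0.19334799  0.80550372  0.55377282  2.04136788 -0.83929306  0.53503514
 -0.45097514] [-0.00190005  0.26265136  0.26823641]
-0.0004 -0.0001 0.0048 -0 0.01 0.02; -0.0003 -0.0001 0.0048 -0 0.01 0.02; -0.0004 -0.0002 0.0048 -0 0.01 0.02; -0.0004 -0.0001 0.0048 -0 0.01 0.02; -0.0003 -0.0001 0.0048 -0 0.01 0.02; -0.0004 -0.0001 0.0048 -0 0.01 0.02; -0.0004 -0.0002 0.0048 -0 0.01 0.02; -0.0004 -0.0001 0.0048 -0 0.01 0.02; -0.0003 -0.0001 0.0048 -0 0.01 0.02
```

servo_tool(deltas="-0.001 0 0.005 0 0 0; -0.001 0 0.005 0 0 0; -0.001 0 0.005 0 0 0; 0 0 0.005 0 0 0; 0 0 0.005 0 0 0; 0 0 0.005 0 0 0; 0 0 0 0 0 0")

```text
time: 16.6
tcp_pos: [0.4213, -0.2906, -0.0045]
orientation: [-0.0, 0.993, -0.121, -0.0]
contact_force: [-0.6, 0.3, -0.4]
opening: 0.0854
grasp_force: 0.0
```

servo_tool(deltas="0 0 0.004 0 0 0; 0 0 0.004 0 0 0; 0 0 0.003 0 0 0; 0 0 0 0 0 0")

```text
time: 17.0
tcp_pos: [0.4214, -0.2906, -0.0152]
orientation: [-0.0, 0.993, -0.121, -0.0]
contact_force: [-0.1, 0.6, -1.1]
opening: 0.0849
grasp_force: 0.0
```

Now I'll close on the pack.

servo_tool(deltas="0 0 0 0 0 0; 0 0 0 0 0 0; 0 0 0 0 0 0; 0 0 0 0 0 0; 0 0 0 0 0 0; 0 0 0 0 0 0", hand=0)

```text
time: 17.6
tcp_pos: [0.4216, -0.2906, -0.0145]
orientation: [-0.0, 0.993, -0.121, 0.0]
contact_force: [0.1, 0.9, 5.8]
opening: 0.0611
grasp_force: 66.4
```

servo_tool(deltas="-0.002 0 -0.001 0 0 0; -0.004 0 0 0 0 0; -0.006 0 0 0 0 0; -0.006 0 0 0 0 0; -0.006 0 0 0 0 0; -0.006 0 0 0 0 0; -0.006 0 0 0 0 0; -0.006 0 0 0 0 0; -0.006 0 0 0 0 0; -0.006 0 0 0 0 0; -0.004 0 0 0 0 0; -0.002 0 0 0 0 0; 0 0 0 0 0 0; 0 0 0 0 0 0")

```text
time: 19.0
tcp_pos: [0.3636, -0.2765, -0.0138]
orientation: [0.0, 0.993, -0.121, 0.0]
contact_force: [-0.5, 0.4, -4.4]
opening: 0.0607
grasp_force: 65.7
```

Run:
```python
from h import *
from cell import arm
s,p,R=pose(); c,si=np.cos(DTH),np.sin(DTH); v=p[:2]-DO
print("dock",c*v[0]+si*v[1],-si*v[0]+c*v[1],p[2], s["q"],s["contact_force"],s["wrist_torque"])
f=arm.grab_frame("scene"); k=5
a=f["img"][145:265,215:335]; a=(255*(a/255.)**.6).astype(np.uint8); cv2.imwrite("pics/c8.png",cv2.resize(a,None,fx=k,fy=k,interpolation=cv2.INTER_CUBIC)[:,:,::-1])
```

```text
dock -0.07697778948399331 -0.001628433402269116 -0.013814828767280948 [ 0.35841447  0.80602301  0.34567803  2.20236027 -0.99809953  0.29519371
 -0.23309161] [-0.4623313   0.44113615 -4.41918383] [-0.02716613  0.0897446   0.00027194]
```

Held, with about 4.4 N of weight. I'll lift and carry it to the plate.

servo_tool(deltas="0 0 -0.005 0 0 0; 0 0 -0.01 0 0 0; 0 0 -0.015 0 0 0; 0 0 -0.02 0 0 0; 0 0 -0.02 0 0 0; 0 0 -0.02 0 0 0; 0 0 -0.015 0 0 0; 0 0 -0.008 0 0 0; 0 0 0 0 0 0")

```text
time: 19.95
tcp_pos: [0.3639, -0.2765, 0.1]
orientation: [0.0, 0.993, -0.121, 0.001]
contact_force: [0.4, 0.1, -3.8]
opening: 0.0607
grasp_force: 66.1
```

Run:
```python
from h import *
s,p,R=pose(); print(p,s["q"],s["contact_force"],s["opening"])
plan([.494,-.089,p[2]],np.radians(-9.6),12)
```

```text
[ 0.36391902 -0.27650734  0.1000316 ] [ 0.13541633  0.63505695  0.68029354  2.15590319 -0.73296466  0.59219497
 -0.45949205] [ 0.41686214  0.1000154  -3.8232055 ] 0.06071665517633308
0.0068 -0.0178 0 0 -0.01 -0.36; 0.0069 -0.0177 0 0 -0.01 -0.36; 0.007 -0.0177 0 0 -0.01 -0.36; 0.0071 -0.0176 0 0 -0.01 -0.36; 0.0072 -0.0176 0 0 -0.01 -0.36; 0.0073 -0.0176 -0 0 -0.01 -0.36; 0.0074 -0.0175 -0 0 -0.01 -0.36; 0.0076 -0.0174 -0 0 -0.01 -0.36; 0.0077 -0.0174 -0 0 -0.01 -0.36; 0.0077 -0.0174 -0 0 -0.01 -0.36; 0.0079 -0.0173 -0 0 -0.01 -0.36; 0.008 -0.0173 -0 0 -0.01 -0.36
```

servo_tool(deltas="0.002 -0.005 0 0 0 -0.3; 0.004 -0.01 0 0 0 -0.4; 0.007 -0.017 0 0 0 -0.4; 0.007 -0.0175 0 0 0 -0.4; 0.007 -0.0175 0 0 0 -0.4; 0.0075 -0.0175 0 0 0 -0.4; 0.0075 -0.0175 0 0 0 -0.4; 0.0075 -0.0175 0 0 0 -0.4; 0.0075 -0.0175 0 0 0 -0.4; 0.0075 -0.0175 0 0 0 -0.4; 0.0075 -0.0175 0 0 0 -0.4; 0.008 -0.0175 0 0 0 0; 0.006 -0.012 0 0 0 0; 0.004 -0.008 0 0 0 0; 0 0 0 0 0 0; 0 0 0 0 0 0")

```text
time: 21.55
tcp_pos: [0.4924, -0.0893, 0.0991]
orientation: [0.0, 0.996, -0.084, -0.0]
contact_force: [-0.9, 0.4, -3.5]
opening: 0.0606
grasp_force: 66.1
```

Run:
```python
from h import *
from cell import arm
s,p,R=pose(); print(p,s["contact_force"],s["opening"],s["q"])
plan([.494,-.089,-.012],np.radians(-9.6),8)
f=arm.grab_frame("top"); k=5
a=f["img"][110:220,170:290]; a=(255*(a/255.)**.6).astype(np.uint8); a=cv2.resize(a,None,fx=k,fy=k,interpolation=cv2.INTER_CUBIC)
g=arm.grab_frame("scene"); b=g["img"][100:220,220:290]; b=(255*(b/255.)**.6).astype(np.uint8); 
cv2.imwrite("pics/c9.png",cv2.resize(np.hstack([np.vstack([f["img"][110:220,170:290],np.zeros((10,120,3),np.uint8)]),g["img"][100:220,190:310]]),None,fx=3.3,fy=3.3,interpolation=cv2.INTER_CUBIC)[:,:,::-1])
```

```text
[ 0.49243608 -0.08934442  0.09906856] [-0.90556034  0.40537646 -3.49713603] 0.06057373594711214 [-0.34141829  0.69725728  0.72301163  2.04316461 -0.74033609  0.67997748
 -0.86775868]
0.0002 -0.0001 0.0139 0.01 0 -0.01; 0.0002 -0.0001 0.0139 0.01 0 -0.01; 0.0002 -0 0.0139 0.01 0 -0.01; 0.0002 -0.0001 0.0138 0.01 0 -0.01; 0.0002 -0.0001 0.0139 0.01 0 -0.01; 0.0002 -0.0001 0.0139 0.01 0 -0.01; 0.0002 -0 0.0139 0.01 0 -0.01; 0.0001 -0.0001 0.0139 0.01 0 -0.01
```

View pics/c9.png

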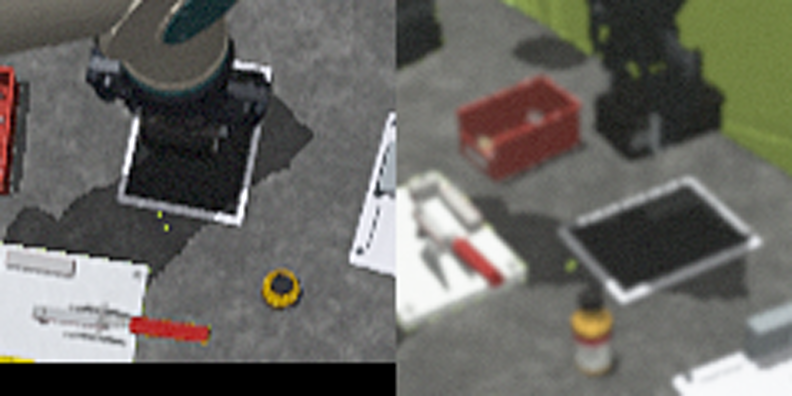

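The picture shows the held pack above the plate; its lowest near corner is at (628,157), which is full-frame (260.3,147.6). I'll check that against the expected position.

Run:
```python
from h import *
f=pickle.load(open("f0.pkl","rb"))["scene"]
for z in(.10,.122,.14): print(z,proj(f,[.455,-.114,z]), ray(f,260.3,147.6,z))
```

```text
0.1 [259.26801381 156.06855658] [ 0.483084   -0.08676029  0.1       ]
0.122 [259.27983589 149.58972983] [ 0.46306166 -0.10909622  0.122     ]
0.14 [259.28978871 144.13530616] [ 0.44667974 -0.12737108  0.14      ]
```

servo_tool(deltas="0.001 0 0.01 0 0 0; 0 0 0.018 0 0 0; 0 0 0.02 0 0 0; 0 0 0.02 0 0 0; 0 0 0.018 0 0 0; 0 0 0.012 0 0 0; 0 0 0.008 0 0 0; 0 0 0.004 0 0 0; 0 0 0 0 0 0")

```text
time: 22.55
tcp_pos: [0.4939, -0.0891, -0.011]
orientation: [-0.0, 0.996, -0.084, -0.0]
contact_force: [-0.2, 0.5, -3.6]
opening: 0.061
grasp_force: 66.1
```

servo_tool(deltas="0 0 0.001 0 0 0; 0 0 0.001 0 0 0; 0 0 0.001 0 0 0; 0 0 0 0 0 0; 0 0 0 0 0 0")

```text
time: 23.05
tcp_pos: [0.494, -0.0889, -0.0137]
orientation: [-0.0, 0.996, -0.084, 0.0]
contact_force: [0.4, 0.4, -3.7]
opening: 0.0609
grasp_force: 66.1
```

servo_tool(deltas="0 0 0.001 0 0 0; 0 0 0.001 0 0 0; 0 0 0 0 0 0")

```text
time: 23.35
tcp_pos: [0.4938, -0.0889, -0.0159]
orientation: [-0.0, 0.996, -0.084, -0.0]
contact_force: [-1.3, -0.3, -4.1]
opening: 0.0607
grasp_force: 66.1
```

servo_tool(deltas="0 0 0.001 0 0 0; 0 0 0 0 0 0; 0 0 0 0 0 0")

```text
time: 23.65
tcp_pos: [0.494, -0.0889, -0.0165]
orientation: [-0.0, 0.996, -0.084, 0.0]
contact_force: [-1.9, 1.0, 2.6]
opening: 0.0607
grasp_force: 67.0
```

servo_tool(deltas="0 0 0 0 0 0; 0 0 0 0 0 0; 0 0 0 0 0 0; 0 0 0 0 0 0; 0 0 -0.005 0 0 0; 0 0 -0.015 0 0 0; 0 0 -0.025 0 0 0; 0 0 -0.03 0 0 0; 0 0 -0.03 0 0 0; 0 0 -0.03 0 0 0; 0 0 0 0 0 0", hand=100)

```text
time: 24.75
tcp_pos: [0.4963, -0.0899, 0.1217]
orientation: [0.0, 0.996, -0.084, 0.003]
contact_force: [0.2, -0.8, -0.9]
opening: 0.0851
grasp_force: 0.0
```

Run:
```python
from h import *
st=plan([.40,-.25,.12],DTH,9); print(d2w(.012,-.08)); plan([*d2w(.012,-.08),.075],DTH,6,start=st)
```

```text
-0.0076 0.0193 0.0001 -0 -0.04 0.5; -0.0074 0.0194 0.0002 -0 -0.04 0.5; -0.0072 0.0195 0.0001 -0 -0.04 0.5; -0.0071 0.0195 0.0002 -0 -0.04 0.5; -0.0069 0.0196 0.0001 -0 -0.04 0.5; -0.0067 0.0196 0.0002 -0 -0.04 0.5; -0.0065 0.0197 0.0002 -0 -0.04 0.5; -0.0064 0.0198 0.0001 -0 -0.04 0.5; -0.0062 0.0198 0.0002 -0 -0.04 0.5
[ 0.43084926 -0.37421314]
0.01 0.0188 0.0075 -0 -0 -0; 0.0101 0.0188 0.0075 -0 -0 -0; 0.01 0.0189 0.0075 -0 -0 -0; 0.01 0.0188 0.0075 -0 -0 -0; 0.0101 0.0188 0.0075 -0 -0 -0; 0.01 0.0188 0.0075 -0 -0 -0
```

servo_tool(deltas="-0.0075 0.0195 0 0 0 0.5; -0.0075 0.0195 0 0 0 0.5; -0.007 0.0195 0 0 0 0.5; -0.007 0.0195 0 0 0 0.5; -0.007 0.0195 0 0 0 0.5; -0.0065 0.0195 0 0 0 0.5; -0.0065 0.0195 0 0 0 0.5; -0.0065 0.02 0 0 0 0.5; -0.006 0.02 0 0 0 0.5; 0.01 0.019 0 0 0 0; 0.01 0.019 0.005 0 0 0; 0.01 0.019 0.01 0 0 0; 0.01 0.019 0.01 0 0 0; 0.01 0.019 0.01 0 0 0; 0.01 0.019 0.01 0 0 0; 0 0 0 0 0 0", hand=0)

```text
time: 26.35
tcp_pos: [0.4277, -0.3772, 0.0718]
orientation: [0.001, 0.992, -0.124, -0.001]
contact_force: [-0.8, 0.6, 0.2]
opening: 0.0002
grasp_force: 0.0
```

Run:
```python
from h import *
from cell import arm
s,p,R=pose(); print(p,s["opening"],s["q"]); plan([*d2w(.012,-.08),.032],DTH,4)
f=arm.grab_frame("top"); k=3.3; g=arm.grab_frame("scene")
pickle.dump((f,g),open("f2.pkl","wb"))
cv2.imwrite("pics/c10.png",cv2.resize(np.hstack([f["img"][115:235,205:325],g["img"][130:250,225:345]]),None,fx=k,fy=k,interpolation=cv2.INTER_CUBIC)[:,:,::-1])
```

```text
[ 0.42773789 -0.37718039  0.0718308 ] 0.00018719363937472742 [ 0.26718588  0.80190483  0.66694131  1.87169849 -0.72732533  0.7284776
 -0.46513318]
0.0006 -0.0009 0.01 0.03 0.02 -0.04; 0.0006 -0.001 0.0099 0.03 0.02 -0.04; 0.0005 -0.0009 0.01 0.03 0.02 -0.04; 0.0006 -0.0009 0.0099 0.03 0.02 -0.04
```

View pics/c10.png

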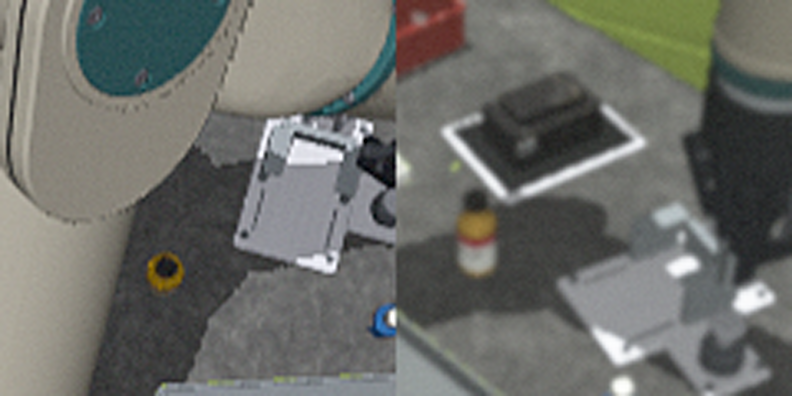

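The scene half shows the pack centred and upright on the plate. The plunger is at (722,335), with the gripper above it.

Run:
```python
from h import *
f,g=pickle.load(open("f2.pkl","rb"))
for z in(.072,.098,.11): print(z,(proj(g,[.4277,-.3772,z])-[225,130])*3.3+[396,0])
print("plunger",(proj(g,[*d2w(.012,-.08),.052])-[225,130])*3.3+[396,0])
b=cv2.cvtColor(g["img"],cv2.COLOR_RGB2GRAY); print("cols 316..345"); print(b[196:236:2,316:346:2])
```

```text
0.072 [727.46619846 303.64232218]
0.098 [732.32123451 278.54490221]
0.11 [734.63474986 266.58551292]
plunger [723.56729833 317.64964862]
cols 316..345
[[139 109  92  52  40  40  43  43  39  41  44  38  62  77  64]
 [178 152 114  60  42  47  46  39  42  40  46  53  94  79  65]
 [169 175 127  65  41  38  45  44  44  43  42  72 104  69  62]
 [116 177 170  99  63  48  39  46  40  41  37  58  66  56  51]
 [ 91 122 175 125  90  50  41  48  44  43  38  45  43  44  44]
 [ 93  92 122 109  76  71  46  43  40  40  42  45  42  45  51]
 [143  91  90  88  82 100  68  45  45  46  41  51  58  77 100]
 [190 102  99  93  83 109  64  40  41  61  82  89 103 111 119]
 [126 100 101  89  89 107  56  45  46  91 106 107 108 112 118]
 [103 103 104  92  94  98  51  52  73 111 114 108 113 113 118]
 [106 104 107  98 105 103  83 116 161 200 172 110 109 110 114]
 [108 106 103 106 104 106 161 229 243 210 183 176 111 111 117]
 [106 102 105 103 105 111 205 250 250 236 227 229 131 112 114]
 [103 108 104 105 105 130 236 250 248 234 197 153 119 108 109]
 [102 105 105 109 114 121 162 205 180 143 116 111 114 114 116]
 [109 118 117 121 122 117 124 116 112 117 125 119 114 116 121]
 [136 141 123 124 117 121 121 115  94  99 114 120 121 122 123]
 [147 135 101 124 126 127 126 106  61  71  84 110 113 122 130]
 [140  91  69 103 125 122  99  74  62  65  68  72  77 108 119]
 [130  72  68  85 105  91  70  76  81  61  66  67  65  71  85]]
```

servo_tool(deltas="0 -0.001 0.015 0 0 0; 0 -0.001 0.015 0 0 0; 0 0 0.006 0 0 0; 0 0 0.004 0 0 0; 0 0 0.002 0 0 0; 0 0 0 0 0 0")

```text
time: 27.05
tcp_pos: [0.429, -0.3728, 0.0311]
orientation: [0.0, 0.992, -0.123, -0.0]
contact_force: [-0.7, 0.7, 0.4]
opening: 0.0
grasp_force: 0.0
```

servo_tool(deltas="0 0 0.002 0 0 0; 0 0 0.002 0 0 0; 0 0 0 0 0 0")

```text
time: 27.35
tcp_pos: [0.429, -0.3726, 0.0271]
orientation: [-0.0, 0.992, -0.123, -0.0]
contact_force: [-0.1, 0.5, 0.9]
opening: -0.0001
grasp_force: 0.0
```

servo_tool(deltas="0 0 0.002 0 0 0; 0 0 0.002 0 0 0; 0 0 0.002 0 0 0; 0 0 0 0 0 0")

```text
time: 27.75
tcp_pos: [0.4291, -0.3729, 0.0212]
orientation: [0.0, 0.992, -0.123, 0.0]
contact_force: [0.3, 1.6, 4.5]
opening: 0.0002
grasp_force: 2.4
```

servo_tool(deltas="0 0 0.002 0 0 0; 0 0 0.002 0 0 0; 0 0 0 0 0 0")

```text
time: 28.05
tcp_pos: [0.4291, -0.3729, 0.0174]
orientation: [0.0, 0.992, -0.123, 0.0]
contact_force: [0.5, 1.5, 6.4]
opening: 0.0
grasp_force: 3.1
```

Spring force is following the expected 3–7 N curve. Continuing to the stop.

servo_tool(deltas="0 0 0.001 0 0 0; 0 0 0.001 0 0 0; 0 0 0.001 0 0 0; 0 0 0 0 0 0; 0 0 0 0 0 0")

```text
time: 28.55
tcp_pos: [0.4292, -0.3729, 0.0163]
orientation: [-0.0, 0.992, -0.123, 0.001]
contact_force: [-2.4, 5.2, 21.4]
opening: 0.0001
grasp_force: 10.8
```

Stop reached at 21 N. Retracting.

servo_tool(deltas="0 0 -0.003 0 0 0; 0 0 -0.005 0 0 0; 0 0 -0.01 0 0 0; 0 0 -0.02 0 0 0; 0 0 -0.03 0 0 0; 0 0 -0.03 0 0 0; 0 0 -0.03 0 0 0; 0 0 -0.03 0 0 0; 0 0 -0.02 0 0 0; -0.03 0.02 -0.02 0 0 0; -0.04 0.03 -0.01 0 0 0; -0.03 0.02 0 0 0 0; 0 0 0 0 0 0; 0 0 0 0 0 0")

```text
time: 29.95
tcp_pos: [0.3153, -0.4159, 0.2222]
orientation: [-0.0, 0.992, -0.124, 0.0]
contact_force: [0.4, -0.1, 0.9]
opening: 0.0003
grasp_force: 0.0
```

Run:
```python
from h import *
from cell import arm
s,p,R=pose(); print(p,s["contact_force"])
g=arm.grab_frame("scene"); f0=pickle.load(open("f0.pkl","rb"))["scene"]
im=g["img"]; G=cv2.cvtColor(im,cv2.COLOR_RGB2GRAY)
for t in(1.3,1.45,1.57): print("roller px",t,proj(g,[*d2w(.072-.14*np.cos(t),0),.062+.14*np.sin(t)]).round(1))
print(G[140:170:2,318:346:2])
hsv=lambda i:cv2.cvtColor(i,cv2.COLOR_RGB2HSV)
for n,lo,hi in(("red",(0,130,60),(6,255,255)),("blue",(105,150,60),(120,255,255)),("amber",(12,140,90),(24,255,255))):
    for i in(f0["img"],im):
        m=cv2.inRange(hsv(i),lo,hi); m[:130 if n=="red" else 170]=m[:130 if n=="red" else 170]*(n=="red"); m[270:]=0; m[:, :200]=0; m[:,330:]=0
        y,x=np.nonzero(m); print(n,len(x),np.median(x),np.median(y))
# pack top: bright-vs-dark check, plunger head centroid
for i in(f0["img"],im):
    q=cv2.cvtColor(i,cv2.COLOR_RGB2GRAY)[218:245,318:334]; print(q[::3,::2])
```

```text
[ 0.31532563 -0.41585474  0.22220924] [ 0.41837374 -0.07539508  0.85209182]
roller px 1.3 [320. 157.]
roller px 1.45 [327.7 153. ]
roller px 1.57 [333.7 150.6]
[[ 46  42  41  42  44  45  42  42  45  43  39  41  41  43]
 [ 39  40  43  45  42  41  43  48  43  41  37  44  41  42]
 [ 41  42  42  40  40  43  47  47  40  43  41  43  40  41]
 [ 44  37  42  41  43  42  41  38  39  38  41  41  36  44]
 [ 41  35  40  42  45  44  39  40  40  39  42  40  44  72]
 [ 44  38  44  41  39  38  42  44  41  43  43  42  53  99]
 [ 43  45  41  41  41  40  43  41  46  37  40  48 109 127]
 [ 46  31  43  39  41  40  42  43  42  40  45  64 120 136]
 [ 36  37  39  39  41  41  41  42  44  44  42  70 117 118]
 [ 44  41  40  42  37  40  43  37  36  46  39  66 114 120]
 [ 47  43  39  34  40  39  43  44  45  51  40  57 109 122]
 [ 44  42  44  42  36  40  41  47  62  74  56  42 105 117]
 [ 43  43  35  38  38  39  45  50  55  76  57  54 101 119]
 [ 43  43  41  43  39  39  42  47  59  75  68  78 114 119]
 [ 37  39  38  42  41  40  43  42  55  76  77 105 117 119]]
red 556 227.0 138.0
red 551 227.0 138.0
blue 15 291.0 256.0
blue 0 nan nan
amber 69 249.0 198.0
amber 53 249.0 198.0
[[104 104 101  99 102 182 244 245]
 [100  95 102 102 127 224 247 247]
 [ 99 133 185 197 197 214 219 169]
 [158 199 219 219 220 220 188 119]
 [232 157 195 222 217 209 163 109]
 [130  81  97 123 114  88 100 109]
 [100  84  78  74  67  67 165 229]
 [ 73  73  86  87  83  70 183 244]
 [199 119  77  71  73 112 232 245]]
[[115 113 109 111 108 166 229 245]
 [110 106 107 107 136 232 251 251]
 [112 142 198 214 212 224 229 183]
 [165 210 229 228 229 228 201 132]
 [238 171 210 229 230 224 174 118]
 [142  89 100 132 124  91 108 121]
 [107  96  82  85  79  77 172 238]
 [ 83  82  93  99  89  86 194 250]
 [216 128  85  77  83 122 243 250]]
  return _methods._mean(a, axis=axis, dtype=dtype,
  ret = ret.dtype.type(ret / rcount)
```

```bash
python3 -c "
from cell import arm
print(arm.sign_off())"
```

```text
the job is handed in; nothing more can be done
None
```

I handed the job in at about 30 s. The pack is centred and upright on the rest plate, the plunger was pressed to its stop and is back up, and the bar was left open at about 1.55 rad. The bin and oil bottle have not moved; the last check did not pick up the paint bottle, but nothing went near it.

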